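Dress the clock display in a metalware shop

ROBOT

A 6-joint arm with a two-finger parallel gripper is mounted at the origin on the work surface. World frame = base frame: x ahead of the robot, y to its left, z up, the work surface at z = 0. Lengths are in m, angles in rad, forces in N, time in s.
With the tool pointing down it reaches from about 0.3 to 0.825 m from the base axis. Payload 5.4 kg.
Tool frame: the origin (TCP) lies at the very end of the fingers, on their centre line; the grasp point (between the pads) lies 19 mm behind it; z points along the fingers, y is the line along which they close (so a half turn about z gives the same grasp; the last joint's range is limited). The gripper opens to 92 mm and grips with 3 to 60 N. Pads are 20 mm wide; open, the fingers measure 128 mm over their backs; the gripper's body (75 mm by 189 mm) begins 69 mm behind the grasp point.
Start: joints at [-1.342, 0.158, 1.597, -0, 1.386, -0.21], TCP at [0.244, -0.521, 0.215] pointing down, gripper open.
Joint ranges: [-2.91, 2.91], [-0.94, 2.29], [0.18, 2.7], [-1.29, 4.43], [0.17, 2.64], [-3, 3]. Speed limits (rad/s): [2.57, 2.57, 3.14, 3.14, 3.14, 3.14].

INTERFACE

Orientations are given as a unit quaternion [x, y, z, w].
In Python, from cell import bot gives the robot as it stands.
- The arm moves only by the tool drive_tool, never from a script. Its argument "motion" is a list of rows, each a list of 3 entries, a list of its own where there are three numbers: the shift along the tool's x, y, z in m, then the turn, a rotation vector about the tool's x, y, z in rad, then the finger opening in m, from 0 to 0.0919. In form: [[[tx, ty, tz], [rx, ry, rz], claw], ...]. A call has 1 to 5 rows; each row is the pose to reach, as a shift and turn from the pose commanded when the call began, along the tool's axes at that moment; what a row does not reach only later rows make up. A row lasts 1/8 s, in which the tool goes at most 62.5 mm and 10.7 degrees, less where a joint would pass 70% of its speed; a pose out of reach is approached as far as the arm can. A call with a gripper value outside its range is refused whole. The fingers move at their own pace and stop on an object; "squeeze" is the grip in N (left out, the last holds). Time passes only in rows, so rows that repeat a pose let the fingers close. It gives the time, the measured TCP pose, the force, the opening and the grip force at its end, in the units of the state.
- bot.get_state(): the state, without advancing time (a new reading comes with each control period).
- bot.capture(name): name is "scene" or "top" or "wrist"; returns a dict with "frame" (384x512x3 uint8, red, green, blue), "vertical_fov" (degrees; the focal length in pixels is half the picture's height over the tangent of half this angle, whatever the lens; pixels are square), "cx", "cy" (the principal point, pixels), "D" ([k1, k2, p1, p2, k3] as OpenCV has them; the pictures are not rectified), "R" (3x3) and "t" (3): a world point X has camera coordinates R X + t. Camera axes: x right, y down, z forward; pixel columns grow to the right and rows downward; lengths in m; the calibration is good to about 2 mm. A picture is of the moment at which its call begins. There is no depth.
- bot.finish_job(): hands the job in; it is judged then, once.
Trained networks look in the newest picture that a camera, given by its name, has taken for a name from the list of things; names that differ only in an ending like _2 or _b are one class to them, and where a whole thing is asked for, a point or a joint stands for the part that bears it (a point fixed in the world has none). Each returns a list of dicts, best first, with "confidence" (0 to 1); they miss things now and then, are a little off and sometimes report something else, mostly with a low value. They report only what shows in the picture. A call takes as long as a camera call. They do not tell look-alikes from the thing itself.
- bot.outline_of(thing, camera): "region" (384x512 bool, what is visible of it) and "rect" ([left, top, right, bottom] in pixels, round what is visible of it).
- bot.mark_of(thing, camera): "uv" ([column, row] in pixels: a listed point, or the origin of a listed thing).
The state is a dict: "time_s": time; "joint_pos": joint angles; "qvel": joint speeds; "tau": joint torques, N m; "ee_pos": TCP position; "tcp_rot": TCP orientation; "wrist_force": force on the tool from outside, world axes, zero at the start; "torque": the same for the moment, N m; "gripper_width": opening from 0.0 (shut) to 1.0 (fully open); "gripper_force": force on a finger pad.
Only numpy, scipy, OpenCV 4.12 (cv2) and the standard library are available. Lean on these libraries where they do the work, as an engineer would, in place of code of your own. Each camera call takes 0.05 s, during which the arm holds its last target. There are 200 camera calls.

TASK

Set out this display for sale: stand the tall brass candlestick on the wooden riser to the left of the clock (left as seen from the robot) and the sugar bowl on the riser to the right of the clock, each in the middle of the free board on its side. Stand the square tea tin in the middle of the round tray and the small round tin centred on top of the tea tin. Everything stands upright and let go, and the short candlestick, the jar and the brush stay where they are.

Things in the scene. Friction and masses are not known exactly. Their poses are not given: they have to be found in the camera images.
- riser: Fixed light-wood board 110 x 280 x 30 mm (x, y, z), origin at the centre of its underside; long side along y, +y to the robot's left (yaw under 0.2 rad). A wooden clock is fixed on its middle, 44 deep (x), 80 wide (y), top 126 mm above the counter, dial towards -x. Free board each side is 100 mm long: its middle is x = 0, y = +90 mm (left) or -90 mm (right), z = 30 mm.
- tray: Fixed flat round steel tray, 170 mm across, 6 mm thick with a bevelled edge and no rim; origin at the centre of the underside, upper face at z = 6 mm. It lies to the left or right of the riser.
- candlestick: Tall brass candlestick, 150 mm high, about 350 g. Round foot 72 mm across, stem 18 mm, drip pan 46 mm across at 100 to 105 mm; above it a straight candle cup 28 mm across at 108 to 150 mm height, good to grip from above. Origin at the centre of its underside, z up. Loose, starts upright on the counter.
- sugar_bowl: Round pale metal sugar bowl with a dark lid fixed on: 102 mm high, lid rim 76 mm across at 52 to 56 mm height, foot 52 mm across. On top a straight knob 20 mm across from 74 to 102 mm height, good to grip from above. About 250 g. Origin at the centre of its underside, z up. Loose, starts upright on the counter.
- tea_tin: Square steel tea tin with a dark lid band, 58 x 58 mm and 90 mm high, flat closed top; its sides are parallel to its x and y axes. About 200 g. Origin at the centre of its underside, z up. Loose, starts upright on the counter.
- round_tin: Small round copper tin, 52 mm across (53 at the lid) and 44 mm high, flat closed top. About 120 g. Origin at the centre of its underside, z up. Loose, starts upright on the counter.
- short_stick: Bystander: a short brass candlestick like the tall one, but only 90 mm high; foot 72 mm across. It stands apart, out to the left or right of the riser and tray, not in the row of four things nearest the robot. Leave it. Origin at the centre of its underside.
- jar: Bystander: closed amber glass jar with a steel cap, 64 mm across and 100 mm high. Leave it. Origin at the centre of its underside.
- brush: Bystander: a brush about 180 mm long lying beyond the riser and the tray, roughly across the robot's view. Leave it. Its x axis runs from handle to tip.
Mind the look-alikes: they are no part of the job. What is shaped like the sugar_bowl but blue is not meant.

How it is judged:
At the end, for the whole second after the job is handed in: Candlestick and sugar bowl on the board within 15 mm (x, y) of the middles of the free boards left and right of the clock; tea tin on the tray within 15 mm of its centre, round tin on it within 12 mm; all upright (0.1 rad) and at rest; short candlestick, jar, brush moved under 20 mm (x of candlestick in the frame of riser between -0.015 and 0.015 m and y of candlestick in the frame of riser between 0.075 and 0.105 m and z of candlestick in the frame of riser between 0.025 and 0.035 m and x of sugar_bowl in the frame of riser between -0.015 and 0.015 m and y of sugar_bowl in the frame of riser between -0.105 and -0.075 m and z of sugar_bowl in the frame of riser between 0.025 and 0.035 m and horizontal distance between tea_tin and tray below 0.015 m and z of tea_tin in the frame of tray between 0.001 and 0.011 m and horizontal distance between round_tin and tea_tin below 0.012 m and z of round_tin in the frame of tea_tin between 0.085 and 0.095 m and angle between each of candlestick, sugar_bowl, tea_tin, round_tin's own z axis and vertical below 0.1 rad and linear speed of each of candlestick, sugar_bowl, tea_tin, round_tin below 0.02 m/s and angular speed of each of candlestick, sugar_bowl, tea_tin, round_tin below 0.2 rad/s and distance of each of short_stick, jar, brush from where it was at the start of the episode below 0.02 m); the robot touches nothing.
It fails at once if the short candlestick is moved by more than 20 mm (distance of short_stick from where it was at the start of the episode above 0.02 m).
It fails at once if the jar is moved by more than 20 mm (distance of jar from where it was at the start of the episode above 0.02 m).
It fails at once if the brush is moved by more than 20 mm (distance of brush from where it was at the start of the episode above 0.02 m).
It also fails if it takes over 120 s, if anything falls off the work surface, if the arm or the gripper's body presses on something with over 40 N, if the wrist force passes 120 N, or if a joint passes its speed limit or range.

## Working session

There is one attempt and no reset: what is moved stays moved. The work goes in short steps, Python scripts to look and compute and a tool call to move; the robot and the scene stay as the last step left them, time stands still between calls to the robot, and variables do not carry over. Pictures are saved under pics/ and viewed, at most 14 in all, crops included, and the job is handed in when it is done.

Besides the shell and the picture viewer there is one more tool, called after "Call:" by a JSON object that holds its "name" and its "arguments". drive_tool: Moves the arm, as the interface text tells. Its arguments: {"type":"object","properties":{"motion":{"type":"array","items":{"type":"array"}},"squeeze":{"type":"number"}},"required":["motion"]}

```bash
mkdir -p pics; ls
cat > h.py <<'E'
from cell import bot
import numpy as np, cv2, json
from scipy.spatial.transform import Rotation as Ro
def K(c):
    f=c["frame"].shape[0]/2/np.tan(np.radians(c["vertical_fov"])/2)
    return np.array([[f,0,c["cx"]],[0,f,c["cy"]],[0,0,1.]])
def ray(c,uv):
    p=cv2.undistortPoints(np.array([[uv]],float),K(c),np.array(c["D"],float))[0,0]
    R=np.array(c["R"]);t=np.array(c["t"])
    return -R.T@t, R.T@np.array([p[0],p[1],1])
def at_z(c,uv,z):
    o,d=ray(c,uv); return o+d*(z-o[2])/d[2]
def tri(rs):
    A=0;b=0
    for o,d in rs:
        d=d/np.linalg.norm(d);P=np.eye(3)-np.outer(d,d);A=A+P;b=b+P@o
    X=np.linalg.solve(A,b)
    return X,[float(np.linalg.norm((np.eye(3)-np.outer(d,d)/(d@d))@(X-o))) for o,d in rs]
def proj(c,X):
    return cv2.projectPoints(np.array(X,float).reshape(-1,3),cv2.Rodrigues(np.array(c["R"]))[0],np.array(c["t"],float),K(c),np.array(c["D"],float))[0][:,0]
def save(c,n): cv2.imwrite(f"pics/{n}.png",c["frame"][:,:,::-1])
E
python3 - <<'E'
from h import *
np.set_printoptions(precision=3,suppress=True)
s=bot.get_state();print(s)
cs={n:bot.capture(n) for n in("scene","top")}
for n,c in cs.items():
    save(c,n); print(n,K(c)[0,0],ray(c,(256,192)))
for th in "riser tray candlestick sugar_bowl tea_tin round_tin short_stick jar brush".split():
    for n in cs:
        m=bot.mark_of(th,n)
        print(th,n,[(np.round(x["uv"]).tolist(),round(x["confidence"],2),at_z(cs[n],x["uv"],0)[:2].round(3).tolist()) for x in m[:4]])
a=np.hstack([cs["scene"]["frame"]])
E
```

```text
pics
{'time_s': 0.0, 'joint_pos': array([-1.342,  0.159,  1.598, -0.   ,  1.386, -0.21 ]), 'qvel': array([ 0.   , -0.001, -0.002, -0.002, -0.001,  0.001]), 'tau': array([ -0.002, -38.556, -32.211,   0.07 ,   0.038,  -0.   ]), 'ee_pos': array([ 0.244, -0.52 ,  0.214]), 'tcp_rot': array([ 0.976,  0.218, -0.   , -0.001]), 'wrist_force': array([-0.37 ,  0.088,  0.64 ]), 'torque': array([0.026, 0.004, 0.024]), 'gripper_force': 0.0, 'gripper_width': 0.9998698682106231}
scene 373.3329587867123 (array([ 1.159, -0.399,  0.988]), array([-0.496,  0.339, -0.8  ]))
top 355.104048457048 (array([ 0.457, -0.015,  1.123]), array([ 0.098,  0.003, -0.995]))
riser scene [([307.0, 183.0], 0.83, [0.616, 0.18])]
riser top [([198.0, 174.0], 0.57, [0.625, 0.174])]
tray scene [([224.0, 236.0], 0.6, [0.629, -0.156])]
tray top [([301.0, 176.0], 0.79, [0.616, -0.157])]
candlestick scene [([293.0, 143.0], 0.94, [0.439, 0.26]), ([166.0, 208.0], 0.23, [0.431, -0.252])]
candlestick top [([172.0, 232.0], 0.63, [0.444, 0.252])]
sugar_bowl scene [([254.0, 162.0], 0.75, [0.437, 0.09]), ([258.0, 131.0], 0.67, [0.317, 0.192]), ([280.0, 117.0], 0.61, [0.302, 0.308])]
sugar_bowl top [([191.0, 269.0], 0.98, [0.326, 0.194]), ([158.0, 277.0], 0.83, [0.302, 0.298]), ([221.0, 230.0], 0.62, [0.446, 0.1])]
tea_tin scene [([209.0, 183.0], 0.77, [0.423, -0.088])]
tea_tin top [([281.0, 232.0], 0.8, [0.439, -0.089]), ([221.0, 230.0], 0.68, [0.449, 0.099])]
round_tin scene [([165.0, 209.0], 0.56, [0.43, -0.258])]
round_tin top [([328.0, 233.0], 0.83, [0.437, -0.238])]
short_stick scene []
short_stick top [([114.0, 200.0], 0.77, [0.547, 0.443]), ([387.0, 195.0], 0.16, [0.553, -0.431])]
jar scene [([131.0, 267.0], 0.75, [0.558, -0.433])]
jar top [([387.0, 194.0], 0.96, [0.558, -0.431])]
brush scene [([298.0, 247.0], 0.6, [0.787, 0.005])]
brush top [([252.0, 121.0], 0.56, [0.799, -0.001]), ([302.0, 177.0], 0.31, [0.614, -0.159])]
```

View pics/top.png

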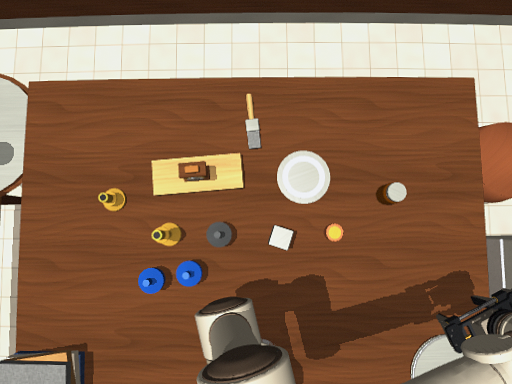

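View pics/scene.png

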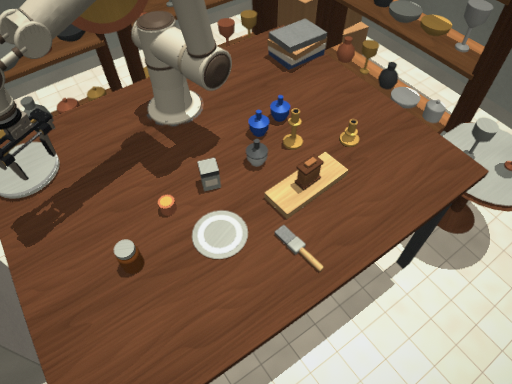

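Top view: the tall candlestick is at (167,234), the grey bowl at (220,234), the tea tin at (281,237) and the round tin at (334,232). The riser is at (198,174), the tray at (303,177), the short stick at (113,199), the jar at (396,192) and the brush at (252,121).

- **Sugar bowl candidates:** top (220,234) grey, (189,272) blue and (151,280) blue. The pale metal one with a dark lid at (220,234) fits; the blue ones are look-alikes.
- **Candlestick candidates:** (167,234), tall and in the front row, against (113,199), short and set apart. The first fits.

I'll confirm both with a crop and fit the outlines.

```bash
cat > fit.py <<'E'
from h import *
from scipy.optimize import minimize
def cyl(r0,z0,r1,z1):
    a=np.linspace(0,2*np.pi,40,endpoint=False);C=np.c_[np.cos(a),np.sin(a)]
    return np.r_[np.c_[C*r0,np.full(40,z0)],np.c_[C*r1,np.full(40,z1)]]
def box(x,y,z0,z1,cx=0,cy=0): return np.array([[cx+i*x/2,cy+j*y/2,z] for i in(-1,1) for j in(-1,1) for z in(z0,z1)])
M={"riser":[box(.11,.28,0,.03),box(.044,.08,.03,.126)],"tray":[cyl(.085,0,.085,.003)],
"candlestick":[cyl(.036,0,.036,.008),cyl(.009,0,.009,.108),cyl(.023,.1,.023,.105),cyl(.014,.108,.014,.15)],
"sugar_bowl":[cyl(.026,0,.038,.052),cyl(.038,.052,.038,.056),cyl(.038,.056,.010,.074),cyl(.01,.074,.01,.102)],
"tea_tin":[box(.058,.058,0,.09)],"round_tin":[cyl(.026,0,.026,.044)],
"short_stick":[cyl(.036,0,.036,.008),cyl(.009,0,.009,.05),cyl(.023,.04,.023,.045),cyl(.014,.048,.014,.09)],
"jar":[cyl(.032,0,.032,.1)]}
S=4
def render(c,parts,p):
    im=np.zeros((384*S,512*S),np.uint8);co,si=np.cos(p[2]),np.sin(p[2])
    for P in parts:
        W=np.c_[co*P[:,0]-si*P[:,1]+p[0],si*P[:,0]+co*P[:,1]+p[1],P[:,2]+(p[3] if len(p)>3 else 0)]
        h=cv2.convexHull(((proj(c,W)+.5)*S).astype(np.float32))
        cv2.fillPoly(im,[np.round(h).astype(np.int32)],1)
    return im
def fit(name,views,p0,yaw=False,z=False):
    big=[(c,np.kron(r,np.ones((S,S),np.uint8))) for c,r in views]
    free=[0,1]+([2] if yaw else [])+([3] if z else [])
    p0=np.array(list(p0)+[0]*(4-len(p0)),float);sc=np.array([.01,.01,.1,.01])
    def full(q): p=p0.copy();p[free]+=np.array(q)*sc[free];return p
    def ious(q):
        o=[]
        for c,r in big:
            m=render(c,M[name],full(q));o.append((m&r).sum()/max(1,(m|r).sum()))
        return o
    n=len(free);sim=np.vstack([np.zeros(n),np.eye(n)*1.0])-.3
    b=minimize(lambda q:-sum(ious(q)),np.zeros(n),method="Nelder-Mead",options=dict(initial_simplex=sim,xatol=.02,fatol=1e-4,maxiter=120))
    return full(b.x),ious(b.x)
E
python3 - <<'E'
from fit import *
np.set_printoptions(precision=4,suppress=True)
cs={n:bot.capture(n) for n in("top","scene")}
g={"riser":(.62,.175,.1),"tray":(.62,-.157),"candlestick":(.44,.255),"sugar_bowl":(.44,.095),"tea_tin":(.43,-.088,.2),"round_tin":(.433,-.248),"short_stick":(.547,.443),"jar":(.558,-.432)}
for n,p in g.items():
    p=list(p)+[0]*(3-len(p)); vs={}
    for k,c in cs.items():
        X=proj(c,[p[0],p[1],.03])[0]
        o=[x for x in bot.outline_of(n,k)]
        o=[x for x in o if np.linalg.norm(np.array(np.nonzero(x["region"])[::-1]).mean(1)-X)<15]
        if o: vs[k]=(c,o[0]["region"].astype(np.uint8))
    if not vs: print(n,"none");continue
    q,i=fit(n,list(vs.values()),p,n in("riser","tea_tin"))
    out=[n,q[:3],list(vs),np.round(i,3)]
    for k in vs: out.append((k,fit(n,[vs[k]],p,n in("riser","tea_tin"))[0][:3]))
    if len(vs)==2: out.append(("z-free",fit(n,list(vs.values()),p,n in("riser","tea_tin"),True)[0]))
    print(*out)
a=cv2.resize(cs["top"]["frame"][180:300,90:240],(500,400));b=cv2.resize(cs["scene"]["frame"][85:185,225:375],None,fx=2,fy=2)
cv2.imwrite("pics/crop.png",np.vstack([a[:,:],np.hstack([b,np.zeros((200,200,3),np.uint8)])])[:,:,::-1])
E
```

```text
riser [0.6231 0.1714 0.0786] ['top', 'scene'] [0.965 0.947] ('top', array([0.6233, 0.1714, 0.0821])) ('scene', array([0.6229, 0.1714, 0.0791])) ('z-free', array([ 0.622 ,  0.1717,  0.0884, -0.0031]))
tray [ 0.6143 -0.1622  0.    ] ['top', 'scene'] [0.98  0.929] ('top', array([ 0.6148, -0.1622,  0.    ])) ('scene', array([ 0.6132, -0.1644,  0.    ])) ('z-free', array([ 0.6147, -0.1626,  0.    ,  0.0006]))
candlestick [0.4377 0.2593 0.    ] ['top', 'scene'] [0.914 0.829] ('top', array([0.4388, 0.2611, 0.    ])) ('scene', array([0.4339, 0.2572, 0.    ])) ('z-free', array([0.4382, 0.2585, 0.    , 0.0046]))
sugar_bowl [0.4351 0.1004 0.    ] ['top', 'scene'] [0.863 0.91 ] ('top', array([0.4381, 0.1019, 0.    ])) ('scene', array([0.4322, 0.1007, 0.    ])) ('z-free', array([0.4362, 0.0995, 0.    , 0.0033]))
tea_tin [ 0.4253 -0.0819 -0.322 ] ['scene'] [0.95] ('scene', array([ 0.4253, -0.0819, -0.322 ]))
round_tin [ 0.4404 -0.2496  0.    ] ['top', 'scene'] [0.893 0.9  ] ('top', array([ 0.4421, -0.2487,  0.    ])) ('scene', array([ 0.438 , -0.2496,  0.    ])) ('z-free', array([ 0.442 , -0.2499,  0.    ,  0.004 ]))
short_stick [0.5472 0.4394 0.    ] ['top', 'scene'] [0.91  0.919] ('top', array([0.548 , 0.4401, 0.    ])) ('scene', array([0.547 , 0.4388, 0.    ])) ('z-free', array([0.5477, 0.439 , 0.    , 0.0009]))
jar [ 0.5562 -0.424   0.    ] ['top', 'scene'] [0.793 0.907] ('top', array([ 0.5543, -0.4192,  0.    ])) ('scene', array([ 0.5557, -0.4245,  0.    ])) ('z-free', array([ 0.5545, -0.4249,  0.    , -0.0048]))
```

View pics/crop.png

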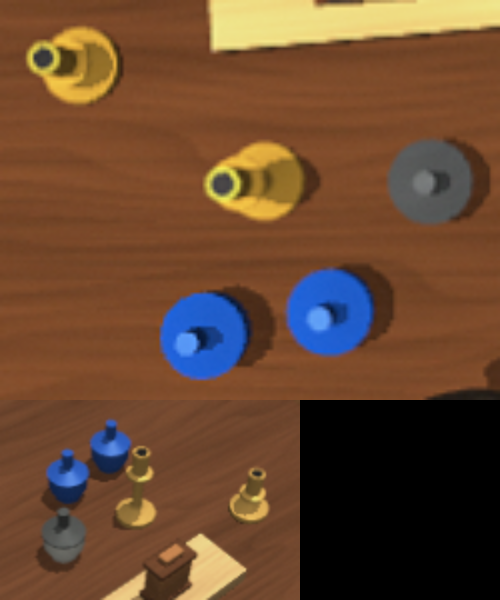

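The crop confirms it. The grey bowl at top (220,234) is the sugar bowl, and the tall stick at top (167,234) stands clearly higher than the set-apart short one. Two-view heights agree within 5 mm. I'll start with the tea tin.

```bash
cat > plan.py <<'E'
import sys
from h import *
np.set_printoptions(precision=4,suppress=True)
x,y,z,a=map(float,sys.argv[1:5])   # target TCP and angle of tool x in world
s=bot.get_state();R=Ro.from_quat(s["tcp_rot"])
D=Ro.from_matrix(np.array([[np.cos(a),np.sin(a),0],[np.sin(a),-np.cos(a),0],[0,0,-1]]))
print("t",s["time_s"],"pos",s["ee_pos"],"shift",R.inv().apply(np.array([x,y,z])-s["ee_pos"]),"turn",(R.inv()*D).as_rotvec(),"F",s["wrist_force"],"w",s["gripper_width"],s["gripper_force"])
E
python3 plan.py .425 -.082 .26 1.25
```

```text
t 1.9 pos [ 0.2443 -0.5205  0.2146] shift [ 0.3499 -0.3202 -0.0454] turn [ 0.     -0.     -0.8112] F [ 0.5468 -0.0835  0.5196] w 0.9971083929220911 0.0
```

Call:
{"name": "drive_tool", "arguments": {"motion": [[[0.35, -0.32, -0.045], [0, 0, -0.811], 0.0919], [[0.35, -0.32, -0.045], [0, 0, -0.811], 0.0919], [[0.35, -0.32, -0.045], [0, 0, -0.811], 0.0919], [[0.35, -0.32, -0.045], [0, 0, -0.811], 0.0919], [[0.35, -0.32, -0.045], [0, 0, -0.811], 0.0919]], "squeeze": 25}}

```text
time_s: 2.52
ee_pos: [0.3634, -0.2311, 0.2445]
tcp_rot: [0.81, 0.586, 0.0, 0.0]
wrist_force: [0.9, -0.5, 0.3]
gripper_width: 0.998
gripper_force: 0.0
```

```bash
python3 plan.py .425 -.082 .26 1.25
```

```text
t 2.525 pos [ 0.3634 -0.2311  0.2445] shift [ 0.1609  0.0118 -0.0155] turn [0.001  0.0003 0.0022] F [ 0.9487 -0.4734  0.3148] w 0.9978001461075064 0.0
```

Call:
{"name": "drive_tool", "arguments": {"motion": [[[0.16, 0.012, -0.015], [0, 0, 0.0], 0.0919], [[0.16, 0.012, -0.015], [0, 0, 0.0], 0.0919], [[0.16, 0.012, -0.015], [0, 0, 0.0], 0.0919], [[0.16, 0.012, -0.015], [0, 0, 0.0], 0.0919]]}}

```text
time_s: 3.02
ee_pos: [0.4254, -0.0831, 0.2596]
tcp_rot: [0.81, 0.587, 0.0, 0.0]
wrist_force: [0.4, -0.4, -0.8]
gripper_width: 1.004
gripper_force: 0.0
```

```bash
cat > look.py <<'E'
import sys
from fit import *
np.set_printoptions(precision=4,suppress=True)
G={"riser":(.623,.1715,.082),"tray":(.6145,-.1625,0),"candlestick":(.438,.260,0),"sugar_bowl":(.437,.101,0),"tea_tin":(.425,-.082,-.322),"round_tin":(.441,-.249,0)}
c=bot.capture("wrist");save(c,sys.argv[1]);print("cam",ray(c,(256,192)))
for a in sys.argv[2:]:
    n,*p=a.split(",");p=[float(v) for v in p] or list(G[n])
    z=p[3] if len(p)>3 else 0
    X=proj(c,[p[0],p[1],z+.03])[0]
    for o in bot.outline_of(n,"wrist")[:2]:
        r=o["region"].astype(np.uint8);q,i=fit(n,[(c,r)],p,n in("riser","tea_tin"))
        print(n,round(o["confidence"],2),np.round(o["rect"]),"exp",X,"fit",q,np.round(i,3))
E
python3 look.py w1 tea_tin; python3 plan.py .425 -.082 .26 1.25
```

```text
cam (array([ 0.4486, -0.0138,  0.4297]), array([-0.0784, -0.2461, -0.9661]))
tea_tin 0.89 [228. 144. 285. 200.] exp [254.4728 167.0697] fit [ 0.4261 -0.0827 -0.3225  0.    ] [0.964]
tea_tin 0.31 [180.   2. 246.  52.] exp [254.4728 167.0697] fit [ 0.422 -0.085 -0.352  0.   ] [0.]
t 3.125 pos [ 0.4247 -0.0852  0.2591] shift [ 0.0031 -0.0007 -0.0009] turn [-0.      0.0005  0.0004] F [-0.0847  0.3429 -0.2408] w 0.9982486800834001 0.0
```

View pics/w1.png

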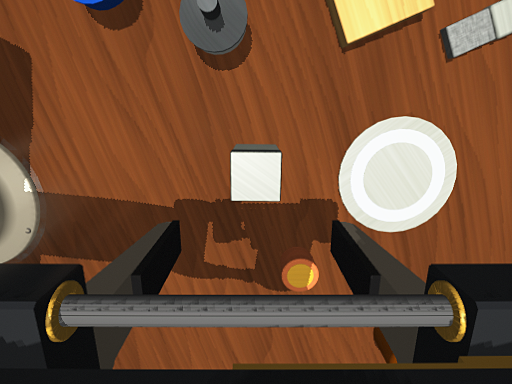

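The tea tin shows at (256,175), square between the fingers, and the fit agrees with both outside views. The tray is at (398,174) and the round tin at (300,274). I'll descend and grip.

Call:
{"name": "drive_tool", "arguments": {"motion": [[[0.003, -0.001, 0.12], [0, 0, 0.0], 0.0919], [[0.003, -0.001, 0.204], [0, 0, 0.0], 0.0919], [[0.003, -0.001, 0.204], [0, 0, 0.0], 0.0919], [[0.003, -0.001, 0.204], [0, 0, 0.0], 0.0919], [[0.003, -0.001, 0.204], [0, 0, 0.0], 0.05]]}}

```text
time_s: 3.75
ee_pos: [0.423, -0.0823, 0.0536]
tcp_rot: [0.812, 0.584, -0.001, -0.002]
wrist_force: [-0.3, -0.2, 1.4]
gripper_width: 0.911
gripper_force: 0.0
```

Call:
{"name": "drive_tool", "arguments": {"motion": [[[0, 0, 0], [0, 0, 0], 0.04], [[0, 0, 0], [0, 0, 0], 0.04], [[0, 0, 0], [0, 0, 0], 0.04], [[0, 0, 0], [0, 0, 0], 0.04]]}}

```text
time_s: 4.25
ee_pos: [0.4258, -0.0824, 0.0563]
tcp_rot: [0.811, 0.585, 0.0, 0.001]
wrist_force: [-0.4, -0.5, 6.5]
gripper_width: 0.625
gripper_force: 25.0
```

```bash
python3 plan.py .6145 -.1625 .16 1.25
```

```text
t 4.25 pos [ 0.4258 -0.0824  0.0563] shift [-0.0166  0.2046 -0.1032] turn [0.0024 0.0007 0.0001] F [-0.3657 -0.4909  6.5198] w 0.6247689524772235 24.99235600233078
```

Call:
{"name": "drive_tool", "arguments": {"motion": [[[0, 0, -0.05], [0, 0, 0], 0.04], [[-0.005, 0.06, -0.08], [0, 0, 0], 0.04], [[-0.01, 0.12, -0.08], [0, 0, 0], 0.04], [[-0.016, 0.18, -0.08], [0, 0, 0], 0.04], [[-0.017, 0.205, -0.08], [0, 0, 0], 0.04]]}}

```text
time_s: 4.88
ee_pos: [0.6156, -0.1635, 0.1337]
tcp_rot: [0.811, 0.585, -0.0, -0.0]
wrist_force: [-0.3, 0.1, -2.4]
gripper_width: 0.629
gripper_force: 25.0
```

```bash
python3 look.py w2 tray tea_tin,.6145,-.1625,-.32,.08; python3 plan.py .6145 -.1625 .065 1.25
```

```text
cam (array([ 0.6394, -0.0944,  0.3038]), array([-0.0812, -0.245 , -0.9661]))
tray 0.64 [173.  97. 340. 223.] exp [253.6441 191.2898] fit [ 0.6149 -0.1623  0.      0.    ] [0.569]
tray 0.21 [194. 170. 318. 294.] exp [253.6441 191.2898] fit [ 0.5949 -0.2269  0.      0.    ] [0.75]
tea_tin 0.9 [195. 170. 320. 294.] exp [252.802 221.221] fit [ 0.6167 -0.162  -0.3445  0.08  ] [0.827]
t 5.025 pos [ 0.6136 -0.1623  0.1338] shift [0.0001 0.0011 0.0688] turn [-0.0024 -0.0003 -0.    ] F [-0.6585 -0.2005 -2.9393] w 0.6312466267462667 24.990254044532776
```

View pics/w2.png

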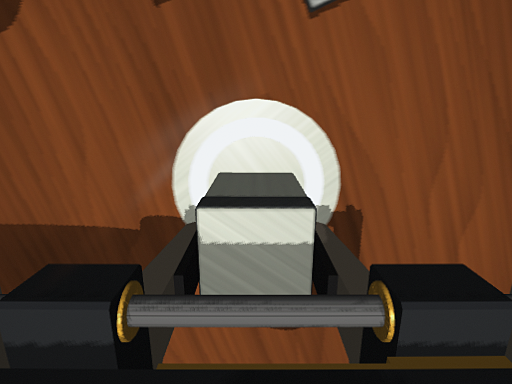

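The tin hangs level with its lid at (256,220), and the tray behind it at (256,180) is symmetric about it. I'll lower it.

Call:
{"name": "drive_tool", "arguments": {"motion": [[[0, 0.001, 0.05], [0, 0, 0], 0.04], [[0, 0.001, 0.068], [0, 0, 0], 0.04], [[0, 0.001, 0.073], [0, 0, 0], 0.04], [[0, 0.001, 0.073], [0, 0, 0], 0.04]]}}

```text
time_s: 5.52
ee_pos: [0.6149, -0.1627, 0.063]
tcp_rot: [0.811, 0.585, 0.0, 0.0]
wrist_force: [-0.2, 0.1, -1.9]
gripper_width: 0.628
gripper_force: 25.0
```

Call:
{"name": "drive_tool", "arguments": {"motion": [[[0, 0, 0.001], [0, 0, 0], 0.04], [[0, 0, 0.001], [0, 0, 0], 0.07], [[0, 0, 0.001], [0, 0, 0], 0.0919], [[0, 0, 0.001], [0, 0, 0], 0.0919], [[0, 0, 0.001], [0, 0, 0], 0.0919]]}}

```text
time_s: 6.15
ee_pos: [0.615, -0.1629, 0.0613]
tcp_rot: [0.811, 0.585, 0.0, 0.0]
wrist_force: [-0.0, 0.4, -0.2]
gripper_width: 1.0
gripper_force: 0.0
```

Call:
{"name": "drive_tool", "arguments": {"motion": [[[0, 0, -0.06], [0, 0, 0], 0.0919], [[0, 0, -0.12], [0, 0, 0], 0.0919], [[0, 0, -0.18], [0, 0, 0], 0.0919], [[0, 0, -0.2], [0, 0, 0], 0.0919]]}}

```text
time_s: 6.65
ee_pos: [0.6168, -0.1637, 0.2665]
tcp_rot: [0.811, 0.585, 0.002, 0.004]
wrist_force: [0.8, -0.3, 0.3]
gripper_width: 0.998
gripper_force: 0.0
```

```bash
python3 look.py w3 tray tea_tin,.6145,-.1625,-.32,.006; python3 plan.py .441 -.249 .2 1.57
```

```text
cam (array([ 0.6391, -0.0939,  0.4365]), array([-0.0731, -0.2489, -0.9658]))
tray 0.73 [197. 101. 314. 219.] exp [251.9304 166.3727] fit [ 0.6145 -0.1632  0.      0.    ] [0.726]
tea_tin 0.69 [228. 145. 283. 203.] exp [251.9148 167.1616] fit [ 0.6162 -0.1633 -0.3179  0.006 ] [0.969]
t 6.8 pos [ 0.615  -0.1629  0.2608] shift [-0.1366 -0.1379  0.0608] turn [ 0.0002  0.0001 -0.3202] F [ 0.5304  0.4231 -0.7227] w 1.000089839283452 0.0
```

Call:
{"name": "drive_tool", "arguments": {"motion": [[[-0.137, -0.138, 0.04], [0, 0, -0.32], 0.0919], [[-0.137, -0.138, 0.04], [0, 0, -0.32], 0.0919], [[-0.137, -0.138, 0.04], [0, 0, -0.32], 0.0919], [[-0.137, -0.138, 0.04], [0, 0, -0.32], 0.0919], [[-0.137, -0.138, 0.04], [0, 0, -0.32], 0.0919]]}}

```text
time_s: 7.42
ee_pos: [0.4399, -0.2488, 0.2191]
tcp_rot: [0.708, 0.706, 0.0, -0.002]
wrist_force: [0.3, -0.8, 0.5]
gripper_width: 0.999
gripper_force: 0.0
```

```bash
python3 look.py w4 round_tin; python3 plan.py .441 -.249 .017 1.57
```

```text
cam (array([ 0.441 , -0.1763,  0.3894]), array([-0.0012, -0.2555, -0.9668]))
round_tin 0.76 [232. 148. 277. 199.] exp [256.3388 174.2572] fit [ 0.4389 -0.2488  0.      0.    ] [0.962]
t 7.525 pos [ 0.4414 -0.2488  0.2205] shift [-0.0004 -0.0004  0.2035] turn [-0.0003 -0.0009  0.0005] F [ 1.1394  0.791  -0.1009] w 0.996348343326778 0.0
```

Call:
{"name": "drive_tool", "arguments": {"motion": [[[0, -0.001, 0.12], [0, 0, 0.0], 0.0919], [[0, -0.001, 0.18], [0, 0, 0.0], 0.0919], [[0, -0.001, 0.203], [0, 0, 0.0], 0.0919], [[0, -0.001, 0.203], [0, 0, 0.0], 0.0919], [[0, -0.001, 0.203], [0, 0, 0.0], 0.04]], "squeeze": 20}}

```text
time_s: 8.15
ee_pos: [0.4406, -0.2491, 0.0184]
tcp_rot: [0.707, 0.707, 0.0, -0.0]
wrist_force: [0.4, -0.9, 0.7]
gripper_width: 0.914
gripper_force: 0.0
```

Call:
{"name": "drive_tool", "arguments": {"motion": [[[0, 0, 0], [0, 0, 0], 0.04], [[0, 0, 0], [0, 0, 0], 0.04], [[0, 0, 0], [0, 0, 0], 0.04], [[0, 0, 0], [0, 0, 0], 0.04]]}}

```text
time_s: 8.65
ee_pos: [0.4401, -0.2499, 0.0192]
tcp_rot: [0.707, 0.707, -0.0, 0.001]
wrist_force: [-2.3, 1.2, 6.4]
gripper_width: 0.561
gripper_force: 20.0
```

```bash
python3 plan.py .616 -.163 .16 1.57
```

```text
t 8.65 pos [ 0.4401 -0.2499  0.0192] shift [ 0.0869  0.1759 -0.1407] turn [ 0.0007  0.0012 -0.0001] F [-2.3198  1.2126  6.4254] w 0.5610463039282115 20.001747608184814
```

Call:
{"name": "drive_tool", "arguments": {"motion": [[[0, 0, -0.06], [0, 0, 0], 0.04], [[0, 0, -0.12], [0, 0, 0], 0.04], [[0.02, 0.04, -0.15], [0, 0, 0], 0.04], [[0.05, 0.095, -0.15], [0, 0, 0], 0.04], [[0.075, 0.145, -0.15], [0, 0, 0], 0.04]]}}

```text
time_s: 9.28
ee_pos: [0.5865, -0.1735, 0.1687]
tcp_rot: [0.708, 0.707, 0.0, 0.001]
wrist_force: [-0.2, -1.1, -1.6]
gripper_width: 0.564
gripper_force: 20.0
```

```bash
python3 plan.py .616 -.163 .167 1.57; python3 look.py w5 round_tin,.59,-.175,0,.15  tea_tin,.616,-.163,-.32,.006
```

```text
t 9.275 pos [ 0.5865 -0.1735  0.1687] shift [0.0105 0.0295 0.0017] turn [ 0.0012  0.0005 -0.0005] F [-0.2146 -1.0839 -1.6402] w 0.563919042930251 19.998831152915955
cam (array([ 0.5869, -0.1005,  0.3387]), array([ 0.0023, -0.2585, -0.966 ]))
round_tin 0.69 [206. 188. 305. 296.] exp [260.7787 245.9606] fit [ 0.587  -0.1722  0.      0.15  ] [0.973]
tea_tin 0.98 [248. 136. 340. 223.] exp [283.654  174.4917] fit [ 0.6182 -0.158  -0.341   0.006 ] [0.752]
```

View pics/w5.png

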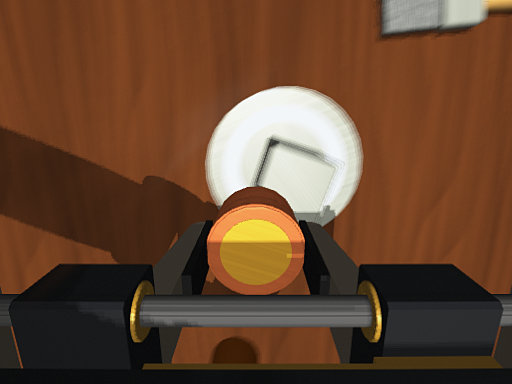

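The round tin hangs level at (256,248), with the tea tin on the tray beyond it at (300,170). I'll move over and set it down.

Call:
{"name": "drive_tool", "arguments": {"motion": [[[0.01, 0.029, 0.0], [0, 0, 0], 0.04], [[0.01, 0.029, 0.02], [0, 0, 0], 0.04], [[0.01, 0.029, 0.045], [0, 0, 0], 0.04], [[0.01, 0.029, 0.053], [0, 0, 0], 0.04], [[0.01, 0.029, 0.053], [0, 0, 0], 0.04]]}}

```text
time_s: 10.05
ee_pos: [0.6125, -0.1651, 0.1149]
tcp_rot: [0.708, 0.706, -0.0, -0.001]
wrist_force: [-0.9, 0.0, -2.5]
gripper_width: 0.567
gripper_force: 20.0
```

```bash
python3 plan.py .616 -.163 .115 1.57
```

```text
t 10.05 pos [ 0.6125 -0.1651  0.1149] shift [ 0.0021  0.0035 -0.0001] turn [-0.0013 -0.0001 -0.0012] F [-0.915   0.0071 -2.5014] w 0.5674378704709563 19.999619722366333
```

Call:
{"name": "drive_tool", "arguments": {"motion": [[[0.001, 0.002, 0.0], [0, 0, 0], 0.04], [[0.001, 0.002, 0.001], [0, 0, 0], 0.04], [[0.001, 0.002, 0.001], [0, 0, 0], 0.065], [[0.001, 0.002, 0.001], [0, 0, 0], 0.0919], [[0.001, 0.002, 0.001], [0, 0, 0], 0.0919]]}}

```text
time_s: 10.68
ee_pos: [0.6158, -0.1634, 0.114]
tcp_rot: [0.707, 0.707, 0.0, -0.0]
wrist_force: [0.1, 0.1, 1.2]
gripper_width: 0.867
gripper_force: 0.0
```

Call:
{"name": "drive_tool", "arguments": {"motion": [[[0, 0, 0], [0, 0, 0], 0.0919], [[0, 0, -0.04], [0, 0, 0], 0.0919], [[0, 0, -0.1], [0, 0, 0], 0.0919], [[0, 0, -0.16], [0, 0, 0], 0.0919], [[0, 0, -0.16], [0, 0, 0], 0.0919]]}}

```text
time_s: 11.3
ee_pos: [0.6187, -0.1647, 0.2814]
tcp_rot: [0.707, 0.707, 0.002, 0.006]
wrist_force: [0.3, -0.0, 0.0]
gripper_width: 1.0
gripper_force: 0.0
```

```bash
python3 look.py w6 round_tin,.616,-.163,0,.096  tea_tin,.616,-.163,-.32,.006;python3 plan.py .437 .101 .26 1.65
```

```text
cam (array([ 0.6174, -0.0909,  0.4511]), array([ 0.0123, -0.2633, -0.9646]))
round_tin 0.83 [225. 152. 273. 204.] exp [250.9796 177.4767] fit [ 0.6157 -0.1629  0.      0.096 ] [0.963]
tea_tin 0.59 [222. 137. 284. 201.] exp [251.1787 163.4655] fit [ 0.616  -0.1628 -0.3227  0.006 ] [0.266]
t 11.45 pos [ 0.6153 -0.1633  0.2728] shift [ 0.2641 -0.1786  0.0133] turn [-0.0017 -0.001  -0.0802] F [-0.497   0.2556 -0.4022] w 1.0018308894573715 0.0
```

View pics/w6.png

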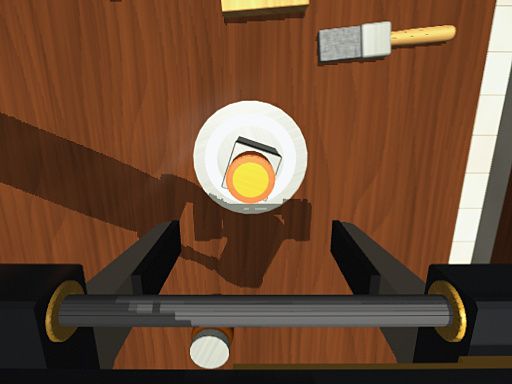

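The round tin is at (250,180), standing centred on the tea tin. The stack is done. Next is the sugar bowl.

Call:
{"name": "drive_tool", "arguments": {"motion": [[[0.264, -0.179, 0.013], [0, 0, -0.08], 0.0919], [[0.264, -0.179, 0.013], [0, 0, -0.08], 0.0919], [[0.264, -0.179, 0.013], [0, 0, -0.08], 0.0919], [[0.264, -0.179, 0.013], [0, 0, -0.08], 0.0919], [[0.264, -0.179, 0.013], [0, 0, -0.08], 0.0919]]}}

```text
time_s: 12.08
ee_pos: [0.4383, 0.0966, 0.259]
tcp_rot: [0.679, 0.734, -0.001, -0.002]
wrist_force: [0.6, 0.8, -0.2]
gripper_width: 1.002
gripper_force: 0.0
```

```bash
python3 look.py w7 sugar_bowl riser;python3 plan.py .437 .101 .077 1.65
```

```text
cam (array([0.4339, 0.1692, 0.4291]), array([ 0.0179, -0.2566, -0.9664]))
sugar_bowl 0.89 [226. 140. 285. 199.] exp [255.0179 164.5524] fit [0.4364 0.1004 0.     0.    ] [0.963]
sugar_bowl 0.84 [132.  53. 198. 119.] exp [255.0179 164.5524] fit [0.434 0.098 0.    0.   ] [0.]
riser 0.58 [346.   0. 470. 227.] exp [402.7976 121.947 ] fit [0.6232 0.1723 0.0787 0.    ] [0.949]
t 12.225 pos [0.4386 0.0969 0.2594] shift [ 0.0041 -0.0006  0.1824] turn [-0.0034 -0.0005  0.0039] F [ 0.6056 -0.8338 -0.0026] w 0.9995670898404009 0.0
```

View pics/w7.png

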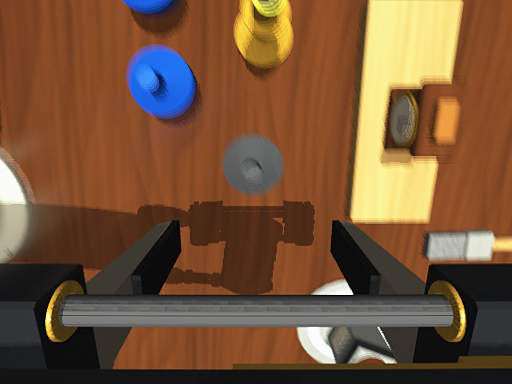

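The grey bowl is at (252,165) with its knob at (257,168), a blue look-alike at (162,82), and the riser and clock at the right. The bowl fit agrees with the earlier views. I'll descend and grip the knob.

Call:
{"name": "drive_tool", "arguments": {"motion": [[[0.004, -0.001, 0.1], [0, 0, 0.0], 0.0919], [[0.004, -0.001, 0.16], [0, 0, 0.0], 0.07], [[0.004, -0.001, 0.181], [0, 0, 0.0], 0.05], [[0.004, -0.001, 0.181], [0, 0, 0.0], 0.03], [[0.004, -0.001, 0.181], [0, 0, 0.0], 0.01]], "squeeze": 30}}

```text
time_s: 12.85
ee_pos: [0.441, 0.0984, 0.0819]
tcp_rot: [0.679, 0.734, 0.001, 0.001]
wrist_force: [0.8, -0.3, -1.6]
gripper_width: 0.589
gripper_force: 0.0
```

Call:
{"name": "drive_tool", "arguments": {"motion": [[[0, 0, 0], [0, 0, 0], 0.01], [[0, 0, 0], [0, 0, 0], 0.01], [[0, 0, 0], [0, 0, 0], 0.01], [[0, 0, 0], [0, 0, 0], 0.01]]}}

```text
time_s: 13.35
ee_pos: [0.4396, 0.099, 0.0807]
tcp_rot: [0.679, 0.735, 0.0, 0.0]
wrist_force: [-1.0, -1.0, 3.0]
gripper_width: 0.206
gripper_force: 29.9
```

```bash
python3 plan.py .630 .082 .15 1.65
```

```text
t 13.35 pos [0.4396 0.099  0.0807] shift [-0.032   0.1885 -0.0692] turn [ 0.0004  0.0001 -0.0001] F [-0.9736 -1.0163  3.0047] w 0.2060907073124287 29.86911043524742
```

Call:
{"name": "drive_tool", "arguments": {"motion": [[[0, 0, -0.05], [0, 0, 0], 0.01], [[-0.005, 0.04, -0.07], [0, 0, 0], 0.01], [[-0.015, 0.09, -0.07], [0, 0, 0], 0.01], [[-0.025, 0.14, -0.07], [0, 0, 0], 0.01], [[-0.032, 0.1885, -0.07], [0, 0, 0], 0.01]]}}

```text
time_s: 13.98
ee_pos: [0.6311, 0.0817, 0.1495]
tcp_rot: [0.679, 0.734, -0.0, -0.0]
wrist_force: [-0.7, 0.0, -2.4]
gripper_width: 0.207
gripper_force: 29.9
```

```bash
python3 plan.py .630 .082 .109 1.65; python3 look.py w8 riser sugar_bowl,.63,.082,0,.07; python3 plan.py .630 .082 .109 1.65
```

```text
t 13.975 pos [0.6311 0.0817 0.1495] shift [ 0.0003 -0.0011  0.0405] turn [-0.0011 -0.0001 -0.0004] F [-0.6752  0.0093 -2.4227] w 0.20678067842750358 29.886539205908775
cam (array([0.6261, 0.1544, 0.3196]), array([ 0.0208, -0.2571, -0.9662]))
riser 0.58 [193.   0. 324. 204.] exp [253.8717  92.1072] fit [0.6192 0.2367 0.075  0.    ] [0.941]
sugar_bowl 0.96 [202. 162. 307. 267.] exp [253.4407 209.5023] fit [0.6306 0.0848 0.     0.07  ] [0.769]
t 14.125 pos [0.6306 0.0816 0.1483] shift [ 0.0004 -0.0004  0.0393] turn [-0.0026 -0.0004 -0.0007] F [-0.2953 -0.1765 -2.7789] w 0.2075475823805884 29.987714253365993
```

View pics/w8.png

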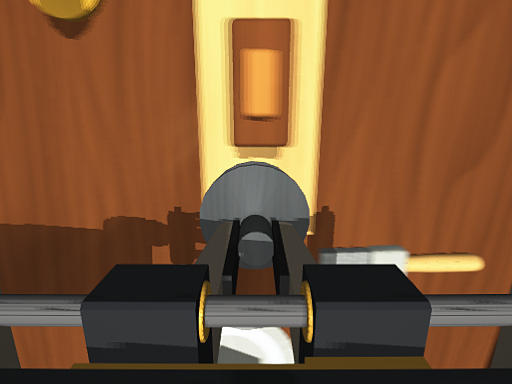

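The bowl hangs upright over the right free board, lid at (255,215), clear of the clock at (260,82). I'll lower it.

Call:
{"name": "drive_tool", "arguments": {"motion": [[[0, 0, 0.025], [0, 0, 0], 0.01], [[0, 0, 0.036], [0, 0, 0], 0.01], [[0, 0, 0.039], [0, 0, 0], 0.01], [[0, 0, 0.039], [0, 0, 0], 0.01], [[0, 0, 0.039], [0, 0, 0], 0.01]]}}

```text
time_s: 14.75
ee_pos: [0.6304, 0.082, 0.1123]
tcp_rot: [0.679, 0.734, 0.0, 0.001]
wrist_force: [-0.9, -0.9, -2.7]
gripper_width: 0.211
gripper_force: 30.0
```

```bash
python3 plan.py .630 .082 .110 1.65
```

```text
t 14.75 pos [0.6304 0.082  0.1123] shift [ 0.     -0.0004  0.0023] turn [ 0.0015  0.0002 -0.0001] F [-0.9369 -0.8506 -2.7384] w 0.21143736569080734 29.98752012848854
```

Call:
{"name": "drive_tool", "arguments": {"motion": [[[0, 0, 0.002], [0, 0, 0], 0.01], [[0, 0, 0.002], [0, 0, 0], 0.01]]}}

```text
time_s: 15.0
ee_pos: [0.6307, 0.0819, 0.1107]
tcp_rot: [0.679, 0.734, 0.001, 0.001]
wrist_force: [-1.8, -0.0, 3.8]
gripper_width: 0.209
gripper_force: 30.0
```

Call:
{"name": "drive_tool", "arguments": {"motion": [[[0, 0, 0.001], [0, 0, 0], 0.01], [[0, 0, 0.001], [0, 0, 0], 0.03], [[0, 0, 0.001], [0, 0, 0], 0.06], [[0, 0, 0.001], [0, 0, 0], 0.08], [[0, 0, 0.001], [0, 0, 0], 0.08]]}}

```text
time_s: 15.62
ee_pos: [0.6299, 0.082, 0.1082]
tcp_rot: [0.679, 0.734, -0.0, -0.0]
wrist_force: [-0.4, 0.0, 0.5]
gripper_width: 0.621
gripper_force: 0.0
```

Call:
{"name": "drive_tool", "arguments": {"motion": [[[0, 0, 0.0], [0, 0, 0], 0.08], [[0, 0, -0.04], [0, 0, 0], 0.08], [[0, 0, -0.1], [0, 0, 0], 0.08], [[0, 0, -0.16], [0, 0, 0], 0.08], [[0, 0, -0.16], [0, 0, 0], 0.0919]]}}

```text
time_s: 16.25
ee_pos: [0.6331, 0.0819, 0.2757]
tcp_rot: [0.679, 0.734, 0.004, 0.005]
wrist_force: [-0.2, 0.5, -0.3]
gripper_width: 0.959
gripper_force: 0.0
```

```bash
python3 look.py w9 riser sugar_bowl,.63,.082,0,.03; python3 plan.py .437 .26 .27 1.65
```

```text
cam (array([0.6258, 0.1547, 0.4457]), array([ 0.0341, -0.2578, -0.9656]))
riser 0.84 [205.   0. 298. 200.] exp [250.4147  97.7308] fit [0.6237 0.1751 0.0796 0.    ] [0.803]
riser 0.34 [220. 141. 281. 200.] exp [250.4147  97.7308] fit [0.6242 0.1692 0.1393 0.    ] [0.18]
sugar_bowl 0.76 [219. 143. 282. 200.] exp [250.5963 169.0411] fit [0.6304 0.0837 0.     0.03  ] [0.978]
sugar_bowl 0.71 [ 0. 27. 53. 96.] exp [250.5963 169.0411] fit [0.627 0.079 0.    0.03 ] [0.]
t 16.4 pos [0.6294 0.082  0.2671] shift [ 0.1926 -0.1778 -0.0025] turn [-0.0019 -0.0002 -0.0002] F [-0.7266  0.247  -0.0168] w 0.9962320132936039 0.0
```

Call:
{"name": "drive_tool", "arguments": {"motion": [[[0.193, -0.178, -0.002], [0, 0, 0], 0.0919], [[0.193, -0.178, -0.002], [0, 0, 0], 0.0919], [[0.193, -0.178, -0.002], [0, 0, 0], 0.0919], [[0.193, -0.178, -0.002], [0, 0, 0], 0.0919], [[0.193, -0.178, -0.002], [0, 0, 0], 0.0919]]}}

```text
time_s: 17.02
ee_pos: [0.434, 0.262, 0.2684]
tcp_rot: [0.677, 0.736, -0.002, -0.001]
wrist_force: [0.6, 0.0, -1.2]
gripper_width: 0.998
gripper_force: 0.0
```

```bash
python3 look.py w10 candlestick riser; python3 plan.py .437 .26 .115 1.65
```

```text
cam (array([0.4292, 0.3348, 0.4384]), array([ 0.0192, -0.2577, -0.966 ]))
candlestick 0.7 [235. 141. 284. 201.] exp [258.5715 168.1164] fit [0.4372 0.2603 0.     0.    ] [0.981]
riser 0.96 [332. 138. 433. 298.] exp [379.3929 237.9547] fit [0.6231 0.1718 0.0839 0.    ] [0.589]
t 17.175 pos [0.4371 0.26   0.2691] shift [0.0002 0.0002 0.1541] turn [-0.0018  0.001   0.0003] F [0.1376 0.1349 0.6537] w 0.9970307000777374 0.0
```

View pics/w10.png

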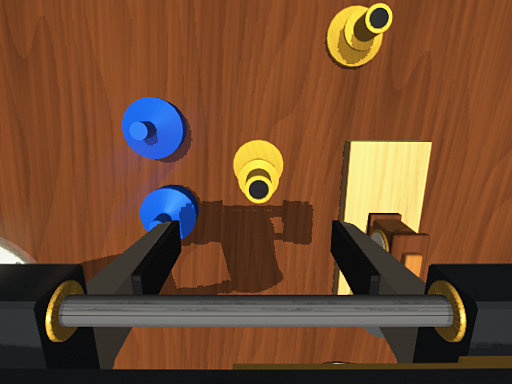

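The tall candlestick is at (258,175), cup at (259,188), directly under the gripper, with the short one off at (360,38). I'll descend and grip the cup.

Call:
{"name": "drive_tool", "arguments": {"motion": [[[0, 0, 0.1], [0, 0, 0.0], 0.0919], [[0, 0, 0.144], [0, 0, 0.0], 0.07], [[0, 0, 0.153], [0, 0, 0.0], 0.06], [[0, 0, 0.153], [0, 0, 0.0], 0.04], [[0, 0, 0.153], [0, 0, 0.0], 0.02]], "squeeze": 35}}

```text
time_s: 17.8
ee_pos: [0.439, 0.2599, 0.1187]
tcp_rot: [0.679, 0.734, 0.001, 0.001]
wrist_force: [-0.3, -0.6, 0.1]
gripper_width: 0.59
gripper_force: 0.0
```

Call:
{"name": "drive_tool", "arguments": {"motion": [[[0, 0, 0], [0, 0, 0], 0.02], [[0, 0, 0], [0, 0, 0], 0.02], [[0, 0, 0], [0, 0, 0], 0.02], [[0, 0, 0], [0, 0, 0], 0.02]]}}

```text
time_s: 18.3
ee_pos: [0.4375, 0.2606, 0.1182]
tcp_rot: [0.679, 0.735, 0.0, 0.0]
wrist_force: [-2.0, 0.3, 5.5]
gripper_width: 0.292
gripper_force: 35.0
```

```bash
python3 plan.py .616 .261 .19 1.65
```

```text
t 18.3 pos [0.4375 0.2606 0.1182] shift [-0.0137  0.178  -0.0717] turn [ 0.0007 -0.0003  0.    ] F [-1.9999  0.3103  5.487 ] w 0.29220771352747626 34.9953818321228
```

Call:
{"name": "drive_tool", "arguments": {"motion": [[[0, 0, -0.05], [0, 0, 0], 0.02], [[-0.003, 0.04, -0.07], [0, 0, 0], 0.02], [[-0.007, 0.09, -0.07], [0, 0, 0], 0.02], [[-0.011, 0.14, -0.07], [0, 0, 0], 0.02], [[-0.014, 0.178, -0.07], [0, 0, 0], 0.02]]}}

```text
time_s: 18.92
ee_pos: [0.6171, 0.2601, 0.186]
tcp_rot: [0.679, 0.734, -0.001, -0.0]
wrist_force: [0.2, -1.7, -2.4]
gripper_width: 0.297
gripper_force: 35.0
```

```bash
python3 look.py w11 riser candlestick,.616,.261,0,.07; python3 plan.py .616 .261 .149 1.65
```

```text
cam (array([0.6122, 0.3328, 0.3561]), array([ 0.0206, -0.2575, -0.9661]))
riser 0.62 [203. 129. 310. 352.] exp [254.3194 252.7242] fit [0.6241 0.1731 0.0725 0.    ] [0.279]
candlestick 0.62 [216. 152. 292. 282.] exp [253.8131 195.7508] fit [0.6171 0.2611 0.     0.07  ] [0.898]
t 19.075 pos [0.6162 0.2598 0.1854] shift [ 0.0012 -0.      0.0364] turn [-0.0026  0.0005 -0.0012] F [-0.1359 -0.5143 -2.5683] w 0.2969723212226158 34.99700725078583
```

View pics/w11.png

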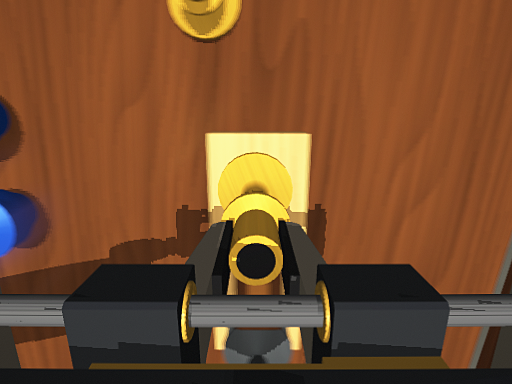

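The candlestick hangs upright, foot at (254,180), over the left free board (205–310, 133+). I'll lower it 39 mm.

Call:
{"name": "drive_tool", "arguments": {"motion": [[[0.001, 0, 0.025], [0, 0, 0], 0.02], [[0.001, 0, 0.035], [0, 0, 0], 0.02], [[0.001, 0, 0.039], [0, 0, 0], 0.02], [[0.001, 0, 0.039], [0, 0, 0], 0.02], [[0.001, 0, 0.039], [0, 0, 0], 0.02]]}}

```text
time_s: 19.7
ee_pos: [0.6162, 0.2616, 0.149]
tcp_rot: [0.679, 0.735, 0.001, 0.0]
wrist_force: [-0.1, 0.5, -2.9]
gripper_width: 0.294
gripper_force: 35.0
```

```bash
python3 plan.py .616 .261 .147 1.65
```

```text
t 19.7 pos [0.6162 0.2616 0.149 ] shift [-0.0005 -0.0002  0.002 ] turn [ 0.0015 -0.0002 -0.0001] F [-0.0727  0.4838 -2.8859] w 0.2939608990499577 34.99706983566284
```

Call:
{"name": "drive_tool", "arguments": {"motion": [[[0, 0, 0.002], [0, 0, 0], 0.02], [[0, 0, 0.002], [0, 0, 0], 0.02]]}}

```text
time_s: 19.95
ee_pos: [0.6165, 0.2616, 0.1483]
tcp_rot: [0.679, 0.734, 0.001, 0.001]
wrist_force: [-2.6, -0.9, 5.6]
gripper_width: 0.301
gripper_force: 35.0
```

Call:
{"name": "drive_tool", "arguments": {"motion": [[[0, 0, 0.0], [0, 0, 0], 0.03], [[0, 0, 0.0], [0, 0, 0], 0.05], [[0, 0, 0.0], [0, 0, 0], 0.08], [[0, 0, 0.0], [0, 0, 0], 0.08], [[0, 0, -0.03], [0, 0, 0], 0.08]]}}

```text
time_s: 20.58
ee_pos: [0.6137, 0.2609, 0.1734]
tcp_rot: [0.679, 0.734, -0.003, -0.002]
wrist_force: [0.3, -0.4, 0.5]
gripper_width: 0.74
gripper_force: 0.0
```

Call:
{"name": "drive_tool", "arguments": {"motion": [[[0, 0, -0.06], [0, 0, 0], 0.08], [[0, 0, -0.11], [0, 0, 0], 0.08], [[0, -0.06, -0.12], [0, 0, 0], 0.08], [[0, -0.12, -0.12], [0, 0, 0], 0.08], [[0, -0.17, -0.12], [0, 0, 0], 0.08]]}}

```text
time_s: 21.2
ee_pos: [0.4445, 0.2479, 0.2966]
tcp_rot: [0.679, 0.735, 0.0, 0.0]
wrist_force: [0.3, 1.0, 1.2]
gripper_width: 0.868
gripper_force: 0.0
```

Run:
```python
from fit import *
np.set_printoptions(precision=4,suppress=True)
cs={n:bot.capture(n) for n in("top","scene","wrist")}
g={"riser":(.623,.1715,.08,0),"tray":(.6145,-.163,0,0),"candlestick":(.616,.261,0,.03),"sugar_bowl":(.63,.082,0,.03),"tea_tin":(.616,-.163,-.32,.006),"round_tin":(.616,-.163,0,.096),"short_stick":(.547,.439,0,0),"jar":(.556,-.424,0,0)}
for n,p in g.items():
    for k,c in cs.items():
        X=proj(c,[p[0],p[1],p[3]+.03])[0]
        for o in bot.outline_of(n,k):
            if np.linalg.norm(np.array(np.nonzero(o["region"])[::-1]).mean(1)-X)<25:
                q,i=fit(n,[(c,o["region"].astype(np.uint8))],p,n in("riser",));print(n,k,q,np.round(i,3));break
a=cv2.resize(cs["top"]["frame"][110:260,80:420],(680,300));b=cv2.resize(cs["scene"]["frame"][90:260,100:380],(560,290))
cv2.imwrite("pics/end.png",np.vstack([a,np.hstack([b,np.zeros((290,120,3),np.uint8)])])[:,:,::-1])
```

```text
riser top [0.6232 0.1714 0.073  0.    ] [0.657]
riser scene [0.6233 0.1698 0.0757 0.    ] [0.711]
riser wrist [0.623  0.1733 0.0829 0.    ] [0.503]
tray top [ 0.6149 -0.1624  0.      0.    ] [0.711]
tray scene [ 0.612  -0.1634  0.      0.    ] [0.638]
candlestick top [0.6168 0.2617 0.     0.03  ] [0.912]
candlestick scene [0.6141 0.2633 0.     0.03  ] [0.816]
sugar_bowl top [0.6281 0.0843 0.     0.03  ] [0.934]
sugar_bowl scene [0.6299 0.0825 0.     0.03  ] [0.897]
tea_tin top [ 0.6132 -0.162  -0.32    0.006 ] [0.382]
tea_tin scene [ 0.6278 -0.1673 -0.32    0.006 ] [0.545]
round_tin top [ 0.6157 -0.1629  0.      0.096 ] [0.907]
round_tin scene [ 0.6161 -0.163   0.      0.096 ] [0.936]
short_stick scene [0.5439 0.4412 0.     0.    ] [0.922]
jar top [ 0.5553 -0.4208  0.      0.    ] [0.827]
jar scene [ 0.5542 -0.4239  0.      0.    ] [0.911]
```

View pics/end.png

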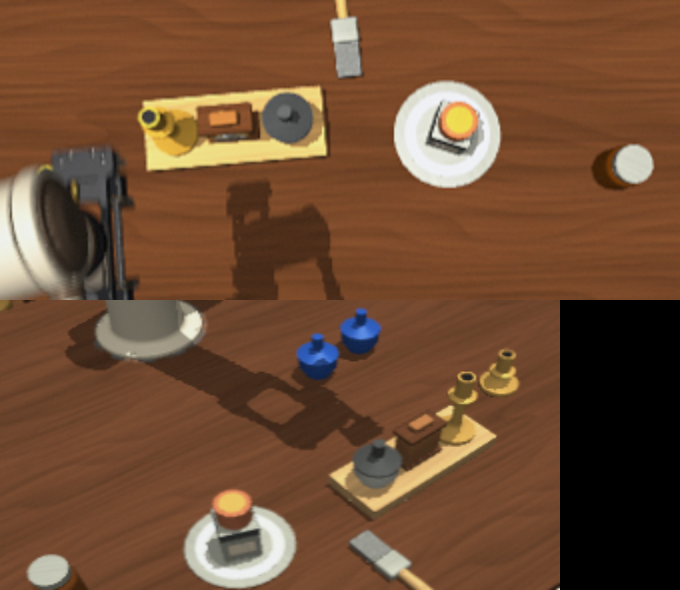

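The picture shows the candlestick and sugar bowl upright on either side of the clock, and the tins stacked on the tray. The jar and short stick measure within 5 mm of where they started and the brush looks unmoved. The gripper is clear of everything, so I'm handing in.

```bash
python3 -c "
from cell import bot
print(bot.finish_job())"
```

```text
the job is handed in; nothing more can be done
None
```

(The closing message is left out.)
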